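# Set the doser collar to three and hold the plunger at the mark

### The arm

A 7-joint arm with a two-finger parallel gripper is mounted at the origin on the work surface. World frame = base frame: x ahead of the robot, y to its left, z up, the work surface at z = 0. Lengths are in m, angles in degrees, forces in N, time in s.
With the tool pointing down it reaches from about 0.425 to 0.875 m from the base axis. Payload 4.7 kg.
Tool frame: the origin (TCP) lies on the centre line of the jaws, within the pads' length; the fingertips stand 17 mm ahead of it and the grasp point (between the pads) lies 2 mm behind it; z points along the fingers, y is the line along which they close (so a half turn about z gives the same grasp; the last joint's range is limited). The gripper opens to 87 mm and grips with 3 to 60 N. Pads are 19 mm wide; open, the fingers measure 117 mm over their backs; the gripper's body (75 mm by 190 mm) begins 51 mm behind the grasp point.
Start: joints at [-70.353, 18.392, -4.016, 83.108, 1.295, 78.541, -3.26], TCP at [0.21, 0.615, 0.24] pointing down, gripper open.
Joint ranges: [-163.93, 163.93], [-17.29, 119.83], [-79.2, 71.16], [3.27, 140.29], [-89.18, 269.18], [5.43, 117.66], [-154.24, 154.24]. Speed limits (degrees/s): [147.25, 147.25, 180, 180, 180, 180, 180].

### API

Orientations are given as [roll, pitch, yaw] about the fixed x, y, z axes, in that order (R = Rz(yaw) Ry(pitch) Rx(roll)).
In Python, from cell import env, read_camera gives the robot as it stands.
- The arm moves only by the shell command python3 -m jog 'ROWS' [FORCE]. ROWS is JSON, a list of rows, each a list of 5 numbers: the opening, from 0 (shut) to 1 (fully open), then the shift along the tool's x, y, z each as a share of 0.02 m, from -1 to 1, then the turn about the tool's z as a share of 45 degrees, from -1 to 1. In form: [[gripper, x, y, z, yaw], ...]. A call has 1 to 12 rows; each row shifts and turns the commanded pose from where the row before left it, along the tool's axes as they then stand; what a row does not reach is not made up. A row lasts 1/12 s, in which the tool goes at most 41.7 mm and 7.16 degrees, less where a joint would pass 70% of its speed; a pose out of reach is approached as far as the arm can. A call with a number of a shift or a turn outside -1 to 1 is refused whole. A call with a gripper value outside its range is refused whole. The fingers move at their own pace and stop on an object; FORCE is the grip in N (left out, the last holds). Time passes only in rows, so rows that do not move let the fingers close. It gives the time, the measured TCP pose, the force, the opening and the grip force at its end, in the units of the state.
- env.get_obs(): the state, without advancing time (a new reading comes with each control period).
- read_camera(name): name is "scene" or "top" or "wrist"; returns a dict with "color" (400x640x3 uint8, red, green, blue), "range_z" (400x640 float32, m along the optical axis (not along the pixel's ray), 0 where there is no reading), "mtx" (3x3 intrinsics, pixels), "world_from_camera" (4x4, takes a point from camera to world coordinates); the wrist camera has in their place "T_tool_cam" (4x4, takes a point from camera to tool coordinates, whose origin is the TCP and whose axes are the flange's). Camera axes: x right, y down, z forward; pixel columns grow to the right and rows downward; lengths in m; the calibration is good to about 2 mm. A picture is of the moment at which its call begins: read the wrist's pose just before it.
- env.sign_off(): hands the job in; it is judged then, once.
The state is a dict: "time_s": time; "qpos": joint angles; "joint_velocities": joint speeds; "effort": joint torques, N m; "tool_pos": TCP position; "tool_rot": TCP orientation; "force": force on the tool from outside, world axes, zero at the start; "wrist_torque": the same for the moment, N m; "grip_width": finger opening in m; "grasp_force": force on a finger pad.
Only numpy, scipy, OpenCV 4.12 (cv2) and the standard library are available. Lean on these libraries where they do the work, as an engineer would, in place of code of your own. Each camera call takes 0.05 s, during which the arm holds its last target. There are 200 camera calls.

### The job

With the portion doser's plunger still fully home, turn the brass collar on its top until its white index line clicks in at the three dots; then pull the spring-loaded plunger out by its maple handle until its white pointer lines up with the red marker on the scale, and hold it there against the spring. Finish while still holding the handle at the marker (do not let go), and leave the shot glass, muddler and tongs undisturbed.

Things in the scene. Friction and masses are not known exactly. Their poses are not given: they have to be found in the camera images.
- doser: Portion doser, fixed. Origin: on the bar top (z=0) under the collar's axis; x points from handle to housing (roughly away from the robot), z up. Dark steel housing x -50..60, y -50..50 mm, flat top at z 50 mm. Wood base plate x -210..60, y -48..82, 12 mm high. Aluminium scale ledge x -205..-85, y 62..82, top at z 26 mm. A small look-only spout points to +x.
- collar (a joint): Collar angle about doser z, rad, positive anticlockwise from above; stops at -0.1 and 1.9. Click stops: 0 (one dot), 0.6 (two), 1.2 (three), 1.8 (four); a light spring (under 0.1 N m) draws it into the nearest one when let go. The index line points at -0.9 rad plus this value from doser +x. Starts at one or two dots.
- collar_top (a point): Centre of the collar's top face. The collar is an upright ribbed brass cylinder, 38 mm in diameter, z 50 to 80 mm over the bar top, turning on the doser's z axis without rising. White index line on its top; a flat white tongue at its foot reaches 29 mm from the axis.
- plunger: Sliding plunger. Moves only along doser -x (out, towards the robot), 0 to 85 mm; a spring pulls it home (about 4 N at home, plus 0.09 N per mm), also when let go. Origin: at z=0 below the handle's middle, axes as the doser's; home is doser x = -105 mm, y = 0, with 49 mm free between handle and housing. Steel stem 14 x 16 mm, z 16 to 60 mm, carries the handle.
- handle (a point): Middle of the maple cross handle, 80 mm over the bar top, above the plunger's origin. The handle is 12 mm thick along doser x, 56 mm wide along doser y, and spans z 59 to 95 mm.
- three_dots (a point): Middle of the group of three white dots, flat on the housing top (z 50 mm), 38 mm from the collar axis at +0.3 rad from doser +x. The other groups lie on the same circle, on the side away from the handle: one dot at -0.9 rad, two at -0.3, four at +0.9.
- pointer (a point): Tip of the white pointer, a 3 mm bar that sticks out from the plunger stem along doser +y to 60 mm; same doser x as the plunger's origin, 34 mm over the bar top.
- mark: Red marker, fixed on the scale ledge: a red blade 4 mm thick (along x), 22 mm wide, 16 mm tall, on a 12 x 24 mm red foot. Origin: centre of its underside, 26 mm over the bar top, at doser y = 72 mm, axes as the doser's; the blade's middle is at x = 0. It stands 30 to 70 mm further out (doser -x) than the home pointer, different each run.
- shot_glass: Pewter-grey shot glass, upright, 50 mm across the rim, 55 mm tall; origin at the centre of its foot. Leave alone.
- muddler: Dark walnut muddler lying on the bar, 207 mm long along its x axis (thick end at -x), up to 38 mm thick; origin on the bar under its middle. Leave alone.
- tongs: Copper ice tongs lying flat, about 160 mm long along their x axis, about 50 mm wide, 13 mm high; origin on the bar under the middle. Leave alone.

How it is judged (in metres and radians):
On the way:
1. collar clicked in at the three dots while the plunger is still home (value of joint collar between 1.05 and 1.35 rad and x of pointer in the frame of doser above -0.112 m), for 0.3 s.
At the end, for the whole second after the job is handed in: Collar within 0.15 rad of the three-dot click stop (1.2 rad); plunger pointer within 5 mm of the red marker along the slide, standing still, with the fingers on the plunger (over 2 N), all through the last second (value of joint collar between 1.05 and 1.35 rad and x of pointer in the frame of mark between -0.005 and 0.005 m and linear speed of plunger below 0.02 m/s and contact force between plunger and the fingers above 2 N); the arm keeps its last pose, push and grip.
It fails at once if the shot glass is shifted more than 15 mm (distance of shot_glass from where it was at the start of the episode above 0.015 m).
It fails at once if the muddler is shifted more than 15 mm (distance of muddler from where it was at the start of the episode above 0.015 m).
It fails at once if the tongs is shifted more than 15 mm (distance of tongs from where it was at the start of the episode above 0.015 m).
It fails at once if the shot glass is tipped (angle between shot_glass's own z axis and vertical above 0.4 rad).
It also fails if it takes over 51 s, if anything falls off the work surface, if the arm or the gripper's body presses on something with over 40 N, if the wrist force passes 120 N, or if a joint passes its speed limit or range.

## Working session

There is one attempt and no reset: what is moved stays moved. The work goes in short steps, Python scripts to look and compute and a shell command to move; the robot and the scene stay as the last step left them, time stands still between calls to the robot, and variables do not carry over. Pictures are saved under pics/ and viewed, at most 10 in all, crops included, and the job is handed in when it is done.

```bash
mkdir -p pics; ls; python3 - <<'E'
from cell import env, read_camera
import cv2,numpy as np
for n in("scene","top"):
    c=read_camera(n); cv2.imwrite(f"pics/{n}0.png",c["color"][:,:,::-1]); np.savez(f"{n}0.npz",**c)
    print(n,c["mtx"].tolist(),np.round(c["world_from_camera"],3).tolist())
print(env.get_obs())
E
```

```text
pics
scene [[395.1955157991188, 0.0, 321.6010966169306], [0.0, 395.1955157991188, 200.43805677340126], [0.0, 0.0, 1.0]] [[0.013, 0.628, -0.778, 1.19], [1.0, 0.001, 0.018, -0.025], [0.013, -0.779, -0.627, 0.602], [0.0, 0.0, 0.0, 1.0]]
top [[453.0789656612637, 0.0, 313.76079081412877], [0.0, 453.0789656612637, 198.7816919793956], [0.0, 0.0, 1.0]] [[0.005, -0.995, 0.103, 0.44], [-1.0, -0.003, 0.018, -0.018], [-0.018, -0.103, -0.995, 1.034], [0.0, 0.0, 0.0, 1.0]]
{'time_s': 0.1, 'qpos': array([-70.35388162,  18.43538444,  -4.01607839,  83.16800822,
         1.29442382,  78.54031903,  -3.26170268]), 'joint_velocities': array([ 0.11531623, -0.14886425, -0.01678699, -0.14083319,  0.00165747,
        0.00669301, -0.02798107]), 'effort': array([ 5.16318632e-04, -4.92573202e+01, -4.05496443e-01, -3.13395488e+01,
       -6.40736078e-02,  3.95450788e-02,  7.53091354e-05]), 'tool_pos': array([0.20976986, 0.61473032, 0.2385636 ]), 'tool_rot': array([-1.79901490e+02,  4.69427058e-03,  1.61162184e+02]), 'force': array([-0.89162987, -0.24580414, -0.42597095]), 'wrist_torque': array([ 0.0051524 , -0.03512629, -0.02482852]), 'grasp_force': 0.0, 'grip_width': 0.08687073974481911}
```

View pics/top0.png

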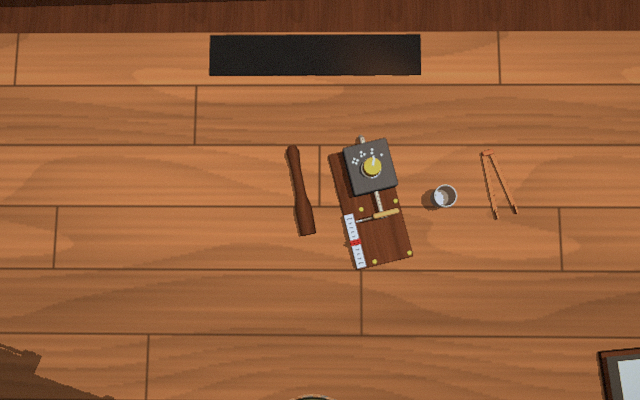

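View pics/scene0.png

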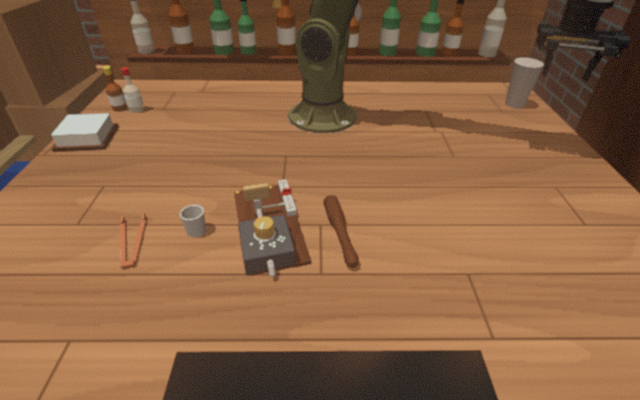

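The top view shows the collar at (372,167), handle at (386,213), red marker at (355,243), glass at (445,197) and muddler at (300,190). The index appears to be near one or two dots.

```bash
cat > h.py <<'E'
import numpy as np,cv2
def cloud(c,T=None):
    z=c["range_z"];v,u=np.mgrid[:z.shape[0],:z.shape[1]];K=c["mtx"]
    p=np.stack([(u-K[0,2])/K[0,0]*z,(v-K[1,2])/K[1,1]*z,z,np.ones_like(z)],-1)
    return (p@(c["world_from_camera"] if T is None else T).T)[...,:3]
E
python3 - <<'E'
from h import *
c=dict(np.load("top0.npz"));P=cloud(c);C=c["color"].astype(int)
reg=np.zeros(P.shape[:2],bool);reg[125:275,325:415]=1
hous=reg&(abs(P[...,2]-.05)<.006);hous[200:]=0
print("housing rect",cv2.minAreaRect(P[hous][:,:2].astype(np.float32)*1000), np.median(P[hous],0))
col=reg&(P[...,2]>.072)&(P[...,2]<.09);col[190:]=0
q=P[col];print("collar",len(q),q.mean(0),cv2.minEnclosingCircle(q[:,:2].astype(np.float32)*1000))
han=reg&(P[...,2]>.08);han[:195]=0
q=P[han];print("handle",len(q),q.mean(0),cv2.minAreaRect(q[:,:2].astype(np.float32)*1000))
base=reg&(P[...,2]>.006)&(P[...,2]<.11)
r=cv2.minAreaRect(P[base][:,:2].astype(np.float32)*1000);print("all",r)
red=reg&(C[...,0]>150)&(C[...,1]<60)&(C[...,2]<60);print("red",red.sum(),P[red].mean(0),np.argwhere(red).mean(0))
print("table z",np.median(P[300:340,200:400,2]))
cv2.imwrite("pics/crop1.png",cv2.resize(c["color"][130:275,320:420,::-1],None,fx=4,fy=4,interpolation=cv2.INTER_CUBIC))
E
```

```text
housing rect ((615.5270385742188, -122.31731414794922), (110.49392700195312, 100.21961212158203), 14.058079719543457) [ 0.61446053 -0.12057996  0.049498  ]
collar 253 [ 0.61006003 -0.12336707  0.07939611] ((610.5789184570312, -124.59228515625), 19.78401756286621)
handle 181 [ 0.50083111 -0.13401377  0.19728117] ((484.13433837890625, -93.8720474243164), (19.246347427368164, 175.33409118652344), 24.016164779663086)
all ((543.0792236328125, -123.70390319824219), (300.9318542480469, 133.12933349609375), 13.636027336120605)
red 33 [ 0.44824275 -0.09137322  0.03414218] [242.03030303 355.42424242]
table z -0.0002808298860211833
```

View pics/crop1.png

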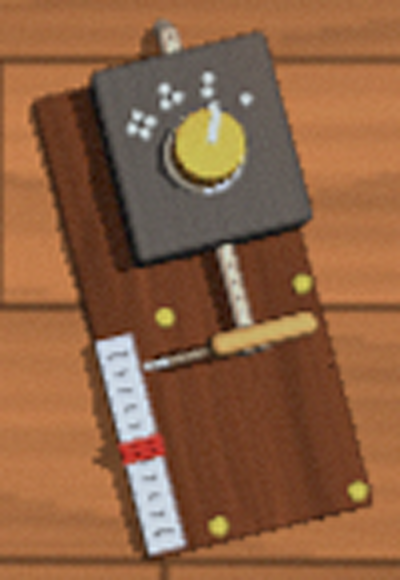

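The crop shows the index line at the two dots, so the collar is at 0.6 and needs +34°. The doser origin is about (0.6105, -0.1237) with yaw 14°, and the marker is near doser x -0.150. I'll rotate the tool first, then travel.

```bash
python3 -m jog '[[1,0,0,0,0.15],[1,0,0,0,0.15],[1,0,0,0,0.15],[1,0,0,0,0.15],[1,0,0,0,0.15],[1,0,0,0,0.15],[1,0,0,0,0.15],[1,0,0,0,0.15],[1,0,0,0,0.15],[1,0,0,0,0.15],[1,0,0,0,0.15],[1,0,0,0,0.15]]' 25
python3 -m jog '[[1,-0.97,0.77,0,0],[1,-0.97,0.77,0,0],[1,-0.97,0.77,0,0],[1,-0.97,0.77,0,0],[1,-0.97,0.77,0,0],[1,-0.97,0.77,0,0],[1,-0.97,0.77,0,0],[1,-0.97,0.77,0,0],[1,-0.97,0.77,0,0],[1,-0.97,0.77,0,0],[1,-0.97,0.77,0,0]]'
```

```text
time_s: 1.1
tool_pos: [0.2098, 0.6149, 0.2389]
tool_rot: [-180.0, 0.1, 79.8]
force: [-0.6, 1.1, 0.1]
grip_width: 0.087
grasp_force: 0.0
time_s: 2.02
tool_pos: [0.3406, 0.3746, 0.2392]
tool_rot: [-180.0, 0.0, 80.2]
force: [-0.3, -0.6, 0.5]
grip_width: 0.0872
grasp_force: 0.0
```

```bash
python3 -m jog '[[1,-0.97,0.77,0,0],[1,-0.97,0.77,0,0],[1,-0.97,0.77,0,0],[1,-0.97,0.77,0,0],[1,-0.97,0.77,0,0],[1,-0.97,0.77,0,0],[1,-0.97,0.77,0,0],[1,-0.97,0.77,0,0],[1,-0.97,0.77,0,0],[1,-0.97,0.77,0,0],[1,-0.97,0.77,0,0]]'
python3 -m jog '[[1,-0.97,0.6,0,0],[1,-0.97,0.6,0,0],[1,-0.97,0.6,0,0],[1,-0.97,0.6,0,0],[1,-0.97,0.6,0,0],[1,-0.97,0.6,0,0],[1,-0.97,0.6,0,0],[1,-0.97,0.6,0,0],[1,-0.97,0.6,0,0],[1,-0.97,0.6,0,0],[1,0,0,0,0],[1,0,0,0,0]]'
python3 - <<'E'
from cell import env, read_camera
from h import *
from scipy.spatial.transform import Rotation as Rn
o=env.get_obs();c=read_camera("wrist")
T=np.eye(4);T[:3,:3]=Rn.from_euler("xyz",o["tool_rot"],degrees=True).as_matrix();T[:3,3]=o["tool_pos"]
c["T"]=T@c["T_tool_cam"];np.savez("w1.npz",**c);print(o["tool_pos"],o["qpos"])
cv2.imwrite("pics/w1.png",c["color"][:,:,::-1])
E
```

```text
time_s: 2.93
tool_pos: [0.471, 0.1355, 0.2393]
tool_rot: [-180.0, -0.0, 80.2]
force: [0.7, -0.4, 1.6]
grip_width: 0.0875
grasp_force: 0.0
time_s: 3.93
tool_pos: [0.5556, -0.0763, 0.2391]
tool_rot: [-180.0, 0.0, 80.0]
force: [-0.7, 0.5, -0.3]
grip_width: 0.0869
grasp_force: 0.0
[ 0.55559405 -0.07625525  0.23914877] [-35.28578325   8.94300241  45.02417985  97.48705553  -6.4557962
  76.29779369   0.91166893]
```

View pics/w1.png

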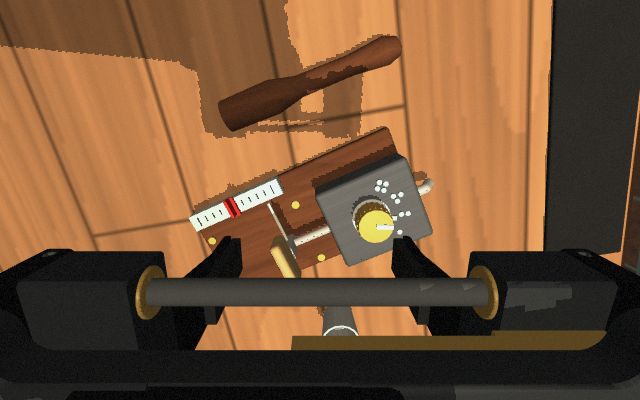

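The wrist view shows the collar at (376,227), index line pointing at the two dots at (402,214), red marker at (232,207), and pointer tip near (269,203).

```bash
python3 - <<'E'
from h import *
c=dict(np.load("w1.npz"));P=cloud(c,c["T"]);C=c["color"].astype(int)
reg=np.zeros(P.shape[:2],bool);reg[130:285,185:440]=1;reg[:,:]&=True
def fit(m,n):q=P[m];print(n,len(q),q.mean(0));return q
red=reg&(C[...,0]>140)&(C[...,1]<70)&(C[...,2]<70);q=fit(red,"red")
hous=reg&(abs(P[...,2]-.05)<.004);hous[:,:310]=0
r=cv2.minAreaRect(P[hous][:,:2].astype(np.float32)*1000);print(r)
col=reg&(abs(P[...,2]-.08)<.004)&(C[...,0]>150);col[:,:345]=0;col[:,400:]=0
k=fit(col,"collar");print(cv2.minEnclosingCircle(k[:,:2].astype(np.float32)*1000))
led=reg&(C.min(-1)>170)&(abs(P[...,2]-.026)<.005);led[:,290:]=0
l=fit(led,"ledge");R=cv2.minAreaRect(P[led|red&(P[...,2]<.032)][:,:2].astype(np.float32)*1000);print(R)
o=k[:,:2].mean(0)
for a in (13,14,15):
    t=np.radians(a);ex=np.array([np.cos(t),np.sin(t)]);ey=np.array([-ex[1],ex[0]])
    d=q[:,:2]-o;print(a,"red x",(d@ex).mean(),(d@ex).min(),(d@ex).max(),"y",(d@ey).mean(), "top", np.sort((d@ex)[q[:,2]>.037])[[0,-1]] if (q[:,2]>.037).any() else 0)
    dl=l[:,:2]-o;print("ledge",(dl@ex).min(),(dl@ex).max(),(dl@ey).min(),(dl@ey).max())
    h=reg&(abs(P[...,2]-.093)<.006);h[:,:255]=0;h[:,320:]=0;dh=P[h][:,:2]-o;print("handle",h.sum(),np.median(dh@ex),np.median(dh@ey))
    p=reg&(abs(P[...,2]-.0345)<.005);p[:,:240]=0;p[:,290:]=0;dp=P[p][:,:2]-o;print("pointer",p.sum(),np.median(dp@ex),(dp@ey).max())
E
```

```text
red 123 [ 0.45003617 -0.09201136  0.03384607]
((614.0521240234375, -124.4206771850586), (109.81065368652344, 99.47164154052734), 13.954660415649414)
collar 907 [ 0.609473   -0.12580807  0.07979026]
((609.18115234375, -126.55516052246094), 18.966590881347656)
ledge 1218 [ 0.45354222 -0.09120066  0.02592038]
((451.8072814941406, -93.33255004882812), (119.58335876464844, 27.93497085571289), 17.06186294555664)
13 red x -0.14774787714677162 -0.15627424661462205 -0.1437689932593668 y 0.06879598770151318 top [-0.15191996 -0.14777082]
ledge -0.2061803597946003 -0.08657233875240103 0.05779057322331834 0.07976060748074133
handle 433 -0.10327082423812697 0.006950878488283871
pointer 139 -0.1053144895316106 0.05736789855782042
14 red x -0.14652471889082808 -0.15490783627163032 -0.14246283435894164 y 0.07136406574157665 top [-0.15084612 -0.14666754]
ledge -0.20486668291720753 -0.08533993669296286 0.061183740753319 0.0812942916093033
handle 433 -0.10317575653220717 0.008747316439140847
pointer 139 -0.10476584760284634 0.05920763208274466
15 red x -0.14525692778609361 -0.15392186598770036 -0.14106599985539256 y 0.07391040559589603 top [-0.14972633 -0.14529712]
ledge -0.20350346173735834 -0.08408153926210149 0.06333300338432186 0.08427623694178606
handle 433 -0.10301402024975975 0.010474960534717867
pointer 139 -0.10424554533508275 0.061029330389379285
```

```bash
python3 -m jog '[[1,-0.49,0.77,0,0],[1,-0.49,0.77,0,0],[1,-0.49,0.77,0,0],[1,-0.49,0.77,0,0],[1,0,0,0.9,0],[1,0,0,0.9,0],[1,0,0,0.9,0],[1,0,0,0.9,0],[1,0,0,0.9,0],[1,0,0,0.9,0],[1,0,0,0.7,0]]'
python3 -m jog '[[1,0,0,0.7,0],[1,0,0,0.6,0],[1,0,0,0.6,0],[1,0,0,0,0],[1,0,0,0,0],[1,0,0,0,0]]'
```

```text
time_s: 4.9
tool_pos: [0.6093, -0.1215, 0.1157]
tool_rot: [-179.9, -0.1, 80.3]
force: [-0.8, 0.8, 0.5]
grip_width: 0.0868
grasp_force: 0.0
time_s: 5.4
tool_pos: [0.6105, -0.1243, 0.0803]
tool_rot: [179.9, -0.0, 80.1]
force: [-0.7, -0.7, -0.0]
grip_width: 0.0867
grasp_force: 0.0
```

```bash
python3 -m jog '[[1,0,0,0.15,0],[0.3,0,0,0,0],[0.2,0,0,0,0],[0.1,0,0,0,0],[0.1,0,0,0,0],[0.1,0,0,0,0],[0.1,0,0,0,0],[0.1,0,0,0,0],[0.1,0,0,0,0]]' 25
```

```text
time_s: 6.15
tool_pos: [0.6099, -0.124, 0.0766]
tool_rot: [180.0, -0.0, 80.2]
force: [-0.6, 1.0, 0.2]
grip_width: 0.0417
grasp_force: 0.0
```

```bash
python3 -m jog '[[0.1,0,0,0,0],[0.1,0,0,0,0],[0.1,0,0,0,0]]'
python3 -m jog '[[0.1,0,0,0,-0.08],[0.1,0,0,0,-0.1],[0.1,0,0,0,-0.1],[0.1,0,0,0,-0.1],[0.1,0,0,0,-0.1],[0.1,0,0,0,-0.1],[0.1,0,0,0,-0.1],[0.1,0,0,0,-0.08],[0.1,0,0,0,0],[0.1,0,0,0,0],[0.1,0,0,0,0]]'
```

```text
time_s: 6.4
tool_pos: [0.6104, -0.1241, 0.0766]
tool_rot: [179.9, 0.0, 80.2]
force: [2.2, 0.1, -1.6]
grip_width: 0.0377
grasp_force: 25.0
time_s: 7.32
tool_pos: [0.6096, -0.1242, 0.0766]
tool_rot: [-180.0, -0.0, 114.3]
force: [-0.9, -1.1, 0.6]
grip_width: 0.0372
grasp_force: 25.0
```

```bash
python3 -m jog '[[0.1,0,0,0,0],[0.1,0,0,0,0],[1,0,0,0,0],[1,0,0,0,0],[1,0,0,0,0],[1,0,0,0,0],[1,0,0,-0.5,0],[1,0,0,-1,0],[1,0,0,-1,0],[1,0,0,-1,0],[1,0,0,-1,0],[1,0,0,-1,0]]'
python3 -m jog '[[1,0,-0.5,-0.5,0.11],[1,0,-1,0,0.11],[1,0,-1,0,0],[1,0,0,0,0],[1,0,0,0,0]]'
python3 - <<'E'
from cell import env, read_camera
from h import *
c=read_camera("wrist");cv2.imwrite("pics/w2.png",c["color"][:,:,::-1])
c=read_camera("top");np.savez("top2.npz",**c)
E
```

```text
time_s: 8.32
tool_pos: [0.6099, -0.1241, 0.1884]
tool_rot: [180.0, 0.0, 114.3]
force: [0.1, -0.2, 0.1]
grip_width: 0.086
grasp_force: 0.0
time_s: 8.73
tool_pos: [0.5622, -0.1402, 0.1976]
tool_rot: [179.9, -0.0, 104.4]
force: [0.1, 1.1, -0.3]
grip_width: 0.087
grasp_force: 0.0
```

View pics/w2.png

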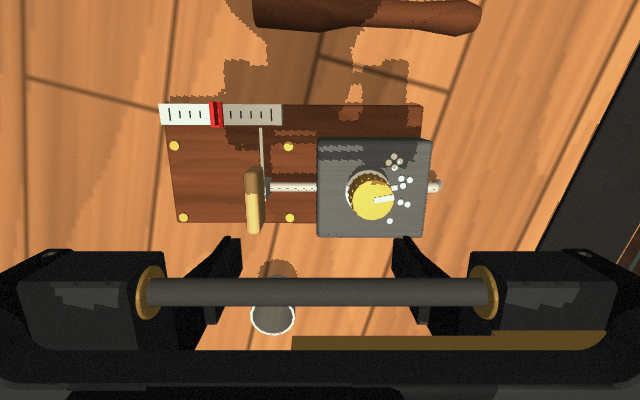

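The index line points from (374,202) to (397,197), toward the three-dot group allowing for parallax, and the handle is still home. Next is the handle.

```bash
python3 -m jog '[[0.6,0.06,-0.92,0,0],[0.6,0.06,-0.92,0,0],[0.6,0.06,-0.92,0,0.01],[0.6,0,0,0.5,0],[0.6,0,0,1,0],[0.6,0,0,1,0],[0.6,0,0,1,0],[0.6,0,0,0.9,0],[0.6,0,0,0.8,0],[0.6,0,0,0.8,0],[0.6,0,0,0,0],[0.6,0,0,0,0]]' 30
```

```text
time_s: 9.83
tool_pos: [0.5083, -0.1497, 0.0757]
tool_rot: [-179.9, 0.0, 104.0]
force: [-0.4, 0.6, 0.3]
grip_width: 0.0524
grasp_force: 0.0
```

```bash
python3 -m jog '[[0,0,0,0,0],[0,0,0,0,0],[0,0,0,0,0],[0,0,0,0,0],[0,0,0,0,0],[0,0,0,0,0],[0,0,0,0,0],[0,0,0,0,0],[0,0,0,0,0]]' 30
```

```text
time_s: 10.58
tool_pos: [0.5082, -0.1501, 0.0768]
tool_rot: [180.0, -0.0, 104.0]
force: [-1.0, 0.4, 2.7]
grip_width: 0.0116
grasp_force: 50.1
```

```bash
python3 -m jog '[[0,0,-0.2,0,0],[0,0,-0.3,0,0],[0,0,-0.3,0,0],[0,0,-0.3,0,0],[0,0,-0.3,0,0],[0,0,-0.3,0,0],[0,0,-0.3,0,0],[0,0,-0.2,0,0],[0,0,0,0,0],[0,0,0,0,0],[0,0,0,0,0],[0,0,0,0,0]]'
python3 - <<'E'
from cell import env, read_camera
from h import *
from scipy.spatial.transform import Rotation as Rn
o=env.get_obs();c=read_camera("wrist")
T=np.eye(4);T[:3,:3]=Rn.from_euler("xyz",o["tool_rot"],degrees=True).as_matrix();T[:3,3]=o["tool_pos"]
c["T"]=T@c["T_tool_cam"];np.savez("w3.npz",**c);print(o["tool_pos"],o["force"])
s=read_camera("scene")["color"][150:300,200:340]
cv2.imwrite("pics/w3.png",cv2.resize(np.hstack([c["color"][:300,100:500]]),None,fx=2,fy=2)[:,:,::-1])
cv2.imwrite("pics/s3.png",cv2.resize(s,None,fx=4,fy=4,interpolation=cv2.INTER_CUBIC)[:,:,::-1])
E
```

```text
time_s: 11.58
tool_pos: [0.4677, -0.1602, 0.0768]
tool_rot: [179.7, 0.1, 104.1]
force: [7.5, 1.0, -6.0]
grip_width: 0.0115
grasp_force: 49.9
[ 0.46772253 -0.16023978  0.07681194] [ 7.49274494  1.03984894 -5.95041536]
```

View pics/w3.png

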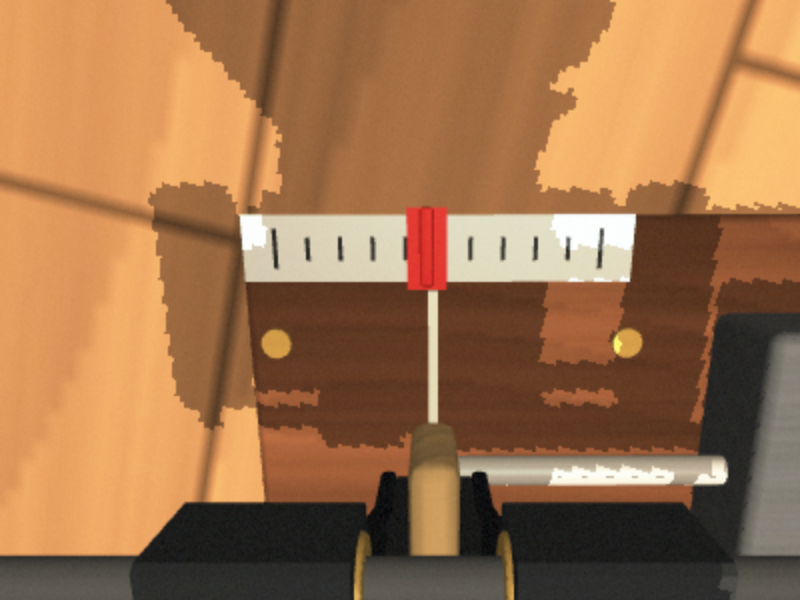

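View pics/s3.png

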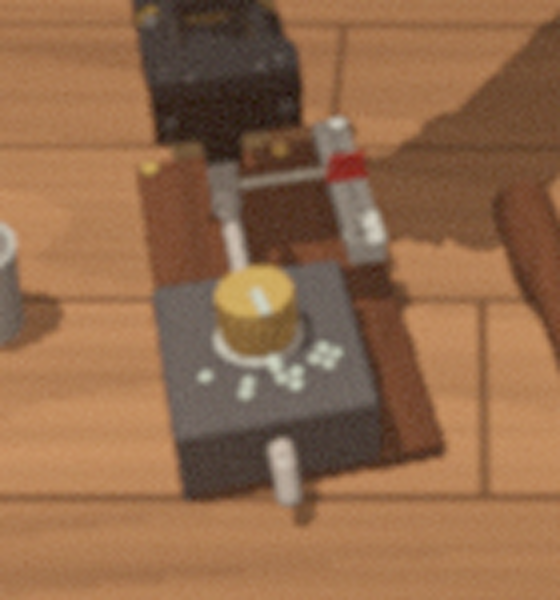

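The wrist crop shows the pointer at column 432 and the blade centre at 427, so the pointer is about 1.5 mm short. The scene crop shows the collar tongue at the three dots (280,372). I'll nudge it out a little.

```bash
python3 -m jog '[[0,0,-0.09,0,0],[0,0,0,0,0],[0,0,0,0,0],[0,0,0,0,0],[0,0,0,0,0],[0,0,0,0,0],[0,0,0,0,0],[0,0,0,0,0]]'
python3 - <<'E'
from cell import env, read_camera
from h import *
c=read_camera("wrist")["color"].astype(int)
C=c[:,:,:]
red=(C[...,0]>150)&(C[...,1]<60)&(C[...,2]<60);v,u=np.nonzero(red[90:150,280:350]);print("red foot edges",u.min()+280,u.max()+280,u.mean()+280)
w=C[150:205,290:345];m=(w.min(-1)>140);print("pointer col",np.nonzero(m)[1].mean()+290,m.sum())
o=env.get_obs();print(o["tool_pos"],o["grasp_force"],o["force"])
E
```

```text
time_s: 12.35
tool_pos: [0.4661, -0.1607, 0.0768]
tool_rot: [179.7, 0.1, 104.1]
force: [7.3, 0.3, -6.2]
grip_width: 0.012
grasp_force: 49.9
red foot edges 306 325 315.3439878234399
pointer col 316.0 275
[ 0.46604266 -0.16066933  0.07678798] 49.87404944957234 [ 7.69499406  0.96296984 -5.74138533]
```

```bash
python3 -c "
from cell import env
print(env.sign_off())"
```

```text
the job is handed in; nothing more can be done
None
```

I turned the collar to the three dots with the plunger home, then pulled the plunger to within about 0.5 mm of the red marker by the last camera check and handed the job in (about 12 s on the robot's clock) with the gripper still holding the handle at about 50 N; the hand-in returned no score, and I didn't touch the glass, muddler or tongs.

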